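Set the timer, then close the casting mould and hold it pressed

TASK

On the casting timer press the round key, then the square key, then the long bar key, one at a time, each fully down and let up again. Then lift the loose upper mould half by its wooden rib, fit it tongue over tongue onto the two dowels of the lower half until the faces meet all round, and press the closed mould down until its sprung bed has sunk about half of its travel. Finish while still holding it down like that (do not let go), and leave the models and pots on the table undisturbed.

Things in the scene. Friction and masses are not known exactly. Their poses are not given: they have to be found in the camera images.
- key_round_top (a point): Centre of the top of the round white key (26 dia), the middle key of the grey timer box (110 x 190 x 30 tall, fixed on the table). Key tops stand 12 mm above the box and 42 mm above the table. z up; x axis points from the keys towards the timer's dark display strip, y along the row of keys. The timer and the upper mould half may change sides of the table.
- key_square_top (a point): Centre of the top of the square white key (24 x 24), at the -y end of the row, 58 mm from the round key. Same axes.
- key_bar_top (a point): Centre of the top of the long narrow white bar key (40 along x, 16 along y), at the +y end of the row, 58 mm from the round key. Same axes.
- key_round (a joint): How far the round key is pressed, m: 0 up, 0.006 fully down. Springs back by itself; starts to move at 2 N, fully down takes 5 N.
- key_square (a joint): The same for the square key.
- key_bar (a joint): The same for the bar key.
- upper_rib (a point): The loose upper mould half, 0.2 to 0.4 kg, lying on the table with its mating face down; this point is the middle of its wooden rib, 42 mm above the mating face. It is a plaster block 120 (x) x 70 (y) x 22 thick, with a tongue 36 wide standing out 18 mm at the +x end. On its top centre is the rib to grip: 60 long (x), 18 wide (y), 34 tall, its top 56 mm above the mating face. z up.
- wide_hole (a point): On the upper half: centre of the mouth of its wide through hole (14 dia) in the mating face, 42 mm from the block's centre towards the tongue (+x).
- narrow_hole (a point): On the upper half: centre of the mouth of its narrow through hole (10 dia) in the mating face, 42 mm from the block's centre away from the tongue (-x).
- lower_face (a point): Centre of the upward mating face of the lower mould half, 80 mm above the table with the bed up. Plaster block 120 (x) x 70 (y), tongue 36 wide standing out 18 mm at +x, two shallow casting pockets between the dowels. It is fixed to an aluminium platen (170 x 100) on four springs over a steel base fixed to the table. z up.
- thick_dowel (a point): Foot, level with the mating face, of the thick upright steel dowel (12 dia, 14 tall, tapered in its last 4 mm), 42 mm from the centre towards the tongue (+x).
- thin_dowel (a point): Foot, level with the mating face, of the thin upright steel dowel (8 dia, 14 tall, tapered in its last 4 mm), 42 mm from the centre away from the tongue (-x).
- bed (a joint): How far the sprung bed (with the lower half) has sunk, m: 0 up, 0.016 at its stop. It does not sink under the upper half's weight alone; on top of that it takes about 1 to 3 N to start and 1 N more for each mm.
- upper: The upper mould half again; origin at the centre of its mating face (its underside). Same axes.
- paint_jar: Bystander, leave alone: closed paint jar, 44 dia x 55 tall (mm). Origin at the centre of its underside.
- hall_model: Bystander, leave alone: miniature brick hall with a grey dome, 62 x 62 x 66 tall (mm). Origin at the centre of its underside.
- tower_model: Bystander, leave alone: miniature square brick tower with a pointed grey roof, foot 50 x 50, 118 tall (mm). Origin at the centre of its underside.
- dome_model: Bystander, leave alone: miniature grey hall with a brick dome, 57 x 57 x 58 tall (mm). Origin at the centre of its underside.
- spatula: Bystander, leave alone: spatula with a wide blade, lying flat, 160 long (mm). Origin at the middle of its underside; lies flat.
- water_cup: Bystander, leave alone: white cup, 66 dia x 70 tall (mm). Origin at the centre of its underside.
- glue_tub: Bystander, leave alone: white tub, 48 dia x 40 tall (mm). Origin at the centre of its underside.
Not all that is in view belongs to the job. What is shaped like the part that bears lower_face but purple is not meant.

How it is judged:
By the outcome, as a careful person would: the job done as asked, in the order asked, and still so for the second after the job is handed in, while the arm keeps its last pose, push and grip.
It also fails if it takes over 61 s, if anything falls off the work surface, if the arm or the gripper's body presses on something with over 40 N, if the wrist force passes 120 N, or if a joint passes its speed limit or range.

ROBOT

A 6-joint arm with a two-finger parallel gripper is mounted at the origin on the work surface. World frame = base frame: x ahead of the robot, y to its left, z up, the work surface at z = 0. Lengths are in mm, angles in rad, forces in N, time in s.
With the tool pointing down it reaches from about 350 to 875 mm from the base axis. Payload 4.2 kg.
Tool frame: the origin (TCP) lies midway between the tips of the shut fingers; the grasp point (between the pads) lies 19 mm behind it; z points along the fingers, y is the direction in which the jaws open and shut (so a half turn about z gives the same grasp; the last joint's range is limited). The gripper opens to 85 mm and grips with 20 to 120 N. Pads are 22 mm wide; open, the fingers measure 114 mm over their backs; the gripper's body (76 mm by 85 mm) begins 54 mm behind the grasp point. The pads swing forward as they close: fully open they stand 13 mm farther back than shut.
Start: joints at [-1.046, 0.385, 0.008, 0, -1.194, -0.259], TCP at [164.192, -603.026, 231.312] pointing down, gripper open.
Joint ranges: [-3.14, 3.14], [-1.21, 2.06], [-1.07, 1.41], [-3.16, 2.05], [-2.99, -0.16], [-3.1, 3.1]. Speed limits (rad/s): [2.79, 2.79, 3.14, 3.14, 3.14, 3.14].

INTERFACE

Orientations are given as a unit quaternion [x, y, z, w].
In Python, from bench import arm gives the robot as it stands. The module is installed in compiled form; this text tells all that it offers.
- The arm moves only by the tool drive_tool, never from a script. Its argument "moves" is a list that holds one entry, the list of rows, each a list of 7 numbers: the opening, from 0 (shut) to 1 (fully open), then the shift along the tool's x, y, z in m, then the turn, a rotation vector about the tool's x, y, z in rad. In form: [[[hand, dx, dy, dz, wx, wy, wz], ...]]. A call has 1 to 20 rows; each row shifts and turns the pose as measured when the row begins, along the tool's axes as they then stand; what a row does not reach is not made up. A row lasts 1/10 s, in which the tool goes at most 50 mm and 8.59 degrees, less where a joint would pass 70% of its speed; a pose out of reach is approached as far as the arm can. A call with a gripper value outside its range is refused whole. The fingers move at their own pace and stop on an object; the grip force is fixed at half the most. Time passes only in rows, so rows that do not move let the fingers close. It gives the time, the measured TCP pose, the force and the opening at its end, in the units of the state.
- arm.read_state(): the state, without advancing time (a new reading comes with each control period).
- arm.get_image(name): name is "scene" or "top" or "wrist"; returns (picture, depth): 480x640x3 uint8, red, green, blue; 480x640 float32, mm along the optical axis (not along the pixel's ray), 0 where there is no reading.
- arm.camera_params(name): a dict with "fov_y" (degrees; the focal length in pixels is half the picture's height over the tangent of half this angle, whatever the lens; pixels are square), "cx", "cy" (the principal point, pixels), "k1" (the pictures are not rectified: a ray, as slopes to the right and down, at radius r is drawn at 1 + k1 r^2 times it, then the intrinsics apply), "world_from_camera" (4x4, takes a point from camera to world coordinates); the wrist camera has in their place "T_tool_cam" (4x4, takes a point from camera to tool coordinates, whose origin is the TCP and whose axes are the flange's). Camera axes: x right, y down, z forward; pixel columns grow to the right and rows downward; lengths in mm; the calibration is good to about 2 mm. A picture is of the moment at which its call begins: read the wrist's pose just before it. camera_params takes no time and is no camera call.
- arm.job_done(): hands the job in, once; it reports no verdict.
The state is a dict: "clock": time; "joints": joint angles; "joint_vel": joint speeds; "joint_efforts": joint torques, N m; "position": TCP position; "ee_rot": TCP orientation; "contact_force": force on the tool from outside, world axes, zero at the start; "wrist_torque": the same for the moment, N m; "gripper_width": finger opening in mm.
Only numpy, scipy, OpenCV 4.12 (cv2) and the standard library are available. Lean on these libraries where they do the work, as an engineer would, in place of code of your own. Each camera call takes 0.05 s, during which the arm holds its last target.

## Working session

There is one attempt and no reset: what is moved stays moved. The work goes in short steps, Python scripts to look and compute and a tool call to move; the robot and the scene stay as the last step left them, time stands still between calls to the robot, and variables do not carry over. Pictures are saved under pics/ and viewed, and the job is handed in when it is done.

Besides the shell and the picture viewer there is one more tool, called after "Emit:" as a command line: name --argument value ..., lists and objects as JSON in quotes. drive_tool: Moves the arm, as the interface text tells. Its arguments: {"type":"object","properties":{"moves":{"type":"array","items":{"type":"array","items":{"type":"array","items":{"type":"number"}}}}},"required":["moves"]}

```bash
ls; mkdir -p pics; cat > h.py <<'E'
import numpy as np, cv2
from bench import arm
from scipy.spatial.transform import Rotation as R
def cam(n, st=None):
    p=arm.camera_params(n); f=240/np.tan(np.radians(p['fov_y'])/2)
    if n=='wrist':
        T=np.eye(4);T[:3,:3]=R.from_quat(st['ee_rot']).as_matrix();T[:3,3]=st['position'];T=T@np.array(p['T_tool_cam'])
    else: T=np.array(p['world_from_camera'])
    return f,p['cx'],p['cy'],p['k1'],T
def shot(n,fn=None):
    st=arm.read_state(); im,d=arm.get_image(n)
    if fn: cv2.imwrite('pics/'+fn,im[:,:,::-1]); np.savez('pics/'+fn[:-4]+'.npz',im=im,d=d,pos=st['position'],q=st['ee_rot'],n=n)
    return im,d,cam(n,st)
def load(fn):
    z=np.load('pics/'+fn+'.npz'); n=str(z['n']); return z['im'],z['d'],cam(n,dict(position=z['pos'],ee_rot=z['q']))
def slopes(c,uv):
    f,cx,cy,k,T=c; K=np.array([[f,0,cx],[0,f,cy],[0,0,1.]])
    a=(np.atleast_2d(np.array(uv,float))-[cx,cy])/f; s=a.copy()
    for _ in range(30): s=a/(1+k*(s**2).sum(1,keepdims=True))
    return s
def plane(c,uv,z):
    T=c[4]; s=slopes(c,uv); D=np.c_[s,np.ones(len(s))]@T[:3,:3].T; o=T[:3,3]
    return o+D*((z-o[2])/D[:,2])[:,None]
def dpts(c,uv,dep):
    T=c[4]; s=slopes(c,uv); return (np.c_[s,np.ones(len(s))]*np.asarray(dep)[:,None])@T[:3,:3].T+T[:3,3]
def proj(c,P):
    f,cx,cy,k,T=c; P=np.atleast_2d(P); q=(P-T[:3,3])@T[:3,:3]; s=q[:,:2]/q[:,2:]
    s=s*(1+k*(s**2).sum(1,keepdims=True)); return s*f+[cx,cy]
E
python3 - <<'E'
from h import *
for n in ('scene','top','wrist'):
    _,_,c=shot(n,n+'0.png'); print(n,np.round(c[0],1),c[1:4]); print(np.round(c[4],3))
print(arm.read_state())
print(arm.camera_params('wrist'))
E
```

```text
pics
scene 578.0 (307.14540990490565, 244.2366087393161, 0.03530234011170672)
[[-7.170000e-01  4.700000e-01 -5.140000e-01  1.173601e+03]
 [ 6.970000e-01  4.790000e-01 -5.340000e-01  5.851510e+02]
 [-4.000000e-03 -7.420000e-01 -6.710000e-01  9.089100e+02]
 [ 0.000000e+00  0.000000e+00  0.000000e+00  1.000000e+00]]
top 542.8 (312.93720661293077, 236.46166523862917, -0.14618009597653026)
[[ 2.40000e-02 -9.97000e-01  6.90000e-02  4.77905e+02]
 [-1.00000e+00 -2.50000e-02 -1.00000e-02 -5.58130e+01]
 [ 1.10000e-02 -6.90000e-02 -9.98000e-01  1.23684e+03]
 [ 0.00000e+00  0.00000e+00  0.00000e+00  1.00000e+00]]
wrist 386.8 (317.9262018160319, 242.00618829874983, -0.0224573474711301)
[[-2.62000e-01  9.21000e-01  2.89000e-01  8.99470e+01]
 [ 9.65000e-01  2.49000e-01  8.10000e-02 -6.22530e+02]
 [ 3.00000e-03  3.00000e-01 -9.54000e-01  3.72471e+02]
 [ 0.00000e+00  0.00000e+00  0.00000e+00  1.00000e+00]]
{'clock': 0.15, 'joints': array([-1.04639493e+00,  3.85377910e-01,  6.90859252e-03, -3.36463517e-04,
       -1.19397419e+00, -2.58578434e-01]), 'joint_vel': array([ 0.0006819 , -0.0028143 ,  0.0041
[... 270 characters left out ...]
([-1.32458972e-01,  9.91188135e-01,  8.20946133e-04, -1.69707606e-04]), 'contact_force': array([-0.14306637,  1.02443284,  0.61387692]), 'wrist_torque': array([-0.0302958 ,  0.00680546, -0.02692558]), 'gripper_width': 85.54113563241654}
{'fov_y': 63.638271702183786, 'cx': 317.9262018160319, 'cy': 242.00618829874983, 'k1': -0.0224573474711301, 'T_tool_cam': array([[-4.17765765e-04, -9.53882819e-01, -3.00178934e-01,
         7.67679640e+01],
       [ 9.99999453e-01, -6.86204474e-04,  7.88839905e-04,
         4.41795135e-01],
       [-9.58444960e-04, -3.00178440e-01,  9.53882585e-01,
        -1.42124151e+02],
       [ 0.00000000e+00,  0.00000000e+00,  0.00000000e+00,
         1.00000000e+00]])}
```

View pics/top0.png

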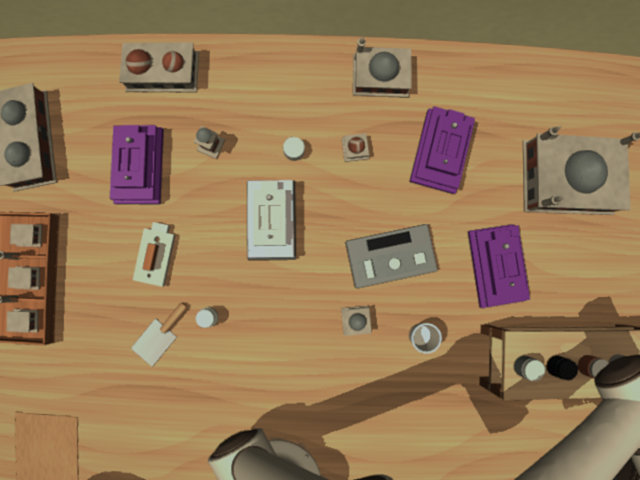

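View pics/scene0.png

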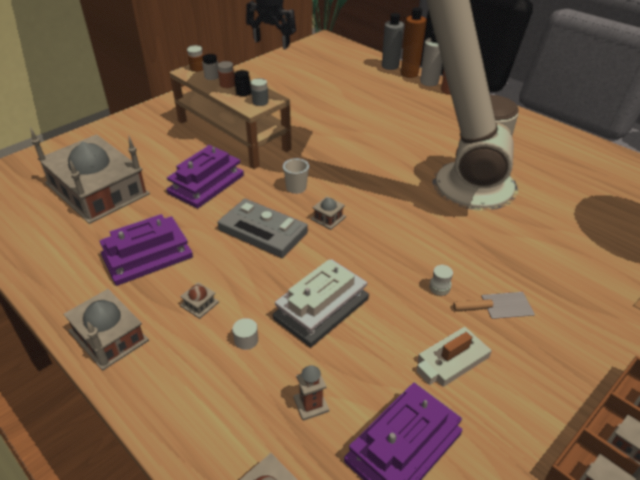

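View pics/wrist0.png

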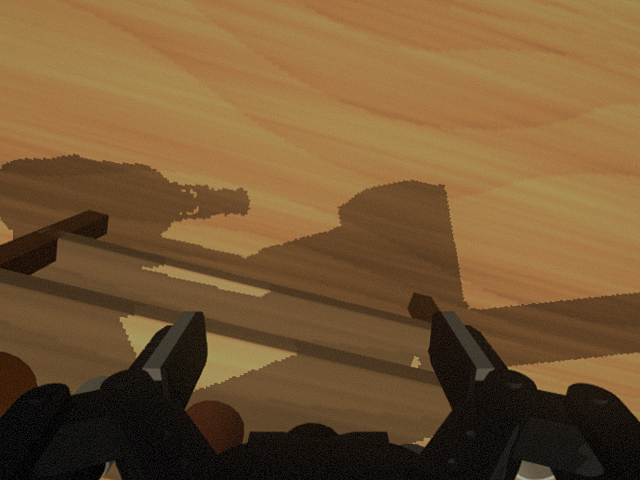

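```bash
python3 - <<'E'
from h import *
im,d,c=load('top0')
b=im[:,:,::-1]
A=cv2.resize(b[210:300,330:450],None,fx=5,fy=5,interpolation=cv2.INTER_CUBIC)
B=cv2.resize(b[170:300,120:310],None,fx=4,fy=4,interpolation=cv2.INTER_CUBIC)
cv2.imwrite('pics/cA.png',A);cv2.imwrite('pics/cB.png',B)
hsv=cv2.cvtColor(im,cv2.COLOR_RGB2HSV)
m=((hsv[:,:,1]<70)&(hsv[:,:,2]>140)).astype(np.uint8)
m=cv2.morphologyEx(m,cv2.MORPH_OPEN,np.ones((2,2)))
n,l,s,ce=cv2.connectedComponentsWithStats(m)
for i in range(1,n):
    if s[i,4]>30:
        u,v=ce[i]; print(s[i],ce[i].round(1),np.median(d[l==i]),dpts(c,[ce[i]],[np.median(d[l==i])]).round(1))
E
```

```text
[ 122   44   72   39 1628] [159.8  63.6] 1202.9819 [[945.7 291.6  60. ]]
[ 358   49   54   40 1186] [385.1  70.3] 1212.8531 [[ 942.6 -222.1   54.9]]
[   0   85   42  101 2321] [ 19.9 138.9] 1176.8589 [[765.6 609.1  70.6]]
[169  90  16   2  32] [176.5  90.5] 1254.5925 [[900.4 262.7   5.4]]
[376  95  28   2  56] [389.5  95.5] 1260.2874 [[ 900.3 -239.7    4.5]]
[360 135   8  12  40] [364.6 139.3] 1225.3535 [[ 785.7 -179.4   31. ]]
[344 137  25  21 179] [352.4 149.2] 1223.1897 [[ 761.7 -151.9   31.3]]
[ 539  137   92   73 4238] [585.7 172.4] 1177.5032 [[ 719.2 -681.3   79.2]]
[284 138  21  20 348] [294.1 147.6] 1213.7031 [[759.9 -20.2  39.4]]
[196 141  16   8  53] [204.  144.8] 1177.0253 [[753.8 176.5  73.8]]
[199 148  19  10  64] [207.6 152.9] 1243.248 [[750.7 180.5   7.2]]
[ 248  181   46   77 3029] [268.3 219.8] 1167.8226 [[592.2  29.8  73.3]]
[292 202   2  20  40] [292.5 211.5] 1208.0568 [[615.8 -20.6  35.1]]
[562 212  18   2  36] [570.5 212.5] 1245.5594 [[ 636.  -679.1    5.2]]
[ 134  223   40   64 1219] [153.8 255.3] 1211.042 [[510.4 291.2  21.7]]
[ 12 226  22  21 418] [ 22.7 235.5
[... 177 characters left out ...]
365 261  10  19 126] [369.5 269.9] 1194.8685 [[ 490.1 -194.    41.2]]
[ 10 268  21  21 404] [ 20.1 278.6] 1179.051 [[447.3 598.3  46.5]]
[343 309  29  27 370] [355.9 322. ] 1188.3728 [[ 374.8 -166.4   39.5]]
[  8 311  22  22 408] [ 18.9 321.9] 1172.1577 [[348.7 597.5  46.5]]
[197 310  18  19 262] [205.1 319.3] 1169.9292 [[373.5 163.   54.7]]
[ 133  320   44   47 1065] [153.8 343.9] 1215.5662 [[308.7 289.5   3.2]]
[413 324  30  31 435] [425.  337.6] 1221.134 [[ 339.  -328.4    5.7]]
[526 361  20  21 299] [535.2 370.7] 1007.53174 [[ 300.3 -499.9  218.8]]
[ 560  378   80  102 3296] [613.3 440.7] 627.42725 [[ 275.5 -444.3  597.6]]
[210 451  30  29 428] [224.3 467.1] 989.438 [[109.1  90.6 218. ]]
```

View pics/cA.png

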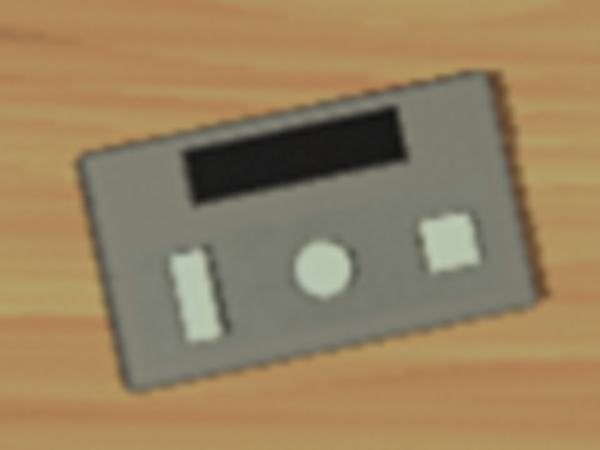

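View pics/cB.png

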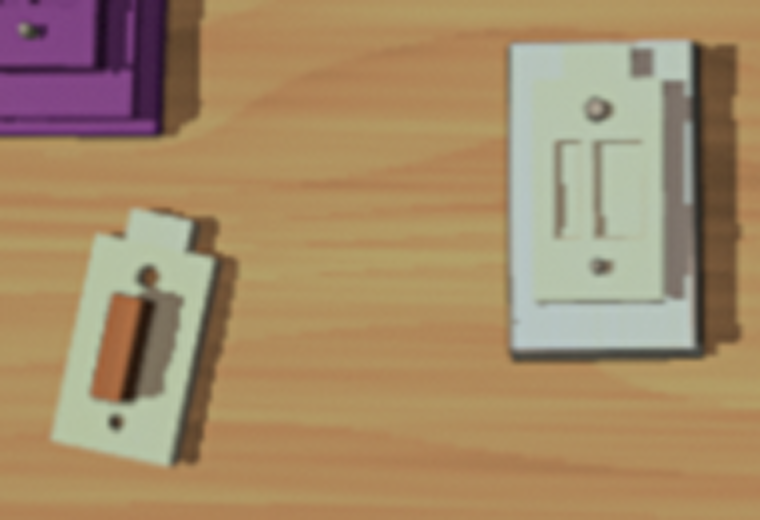

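```bash
cat >> h.py <<'E'
def go(target,yaw=None,st=None):
    """tool-frame delta for world target (mm); yaw = desired tool-x world heading(rad)"""
    st=st or arm.read_state(); M=R.from_quat(st['ee_rot']); 
    hd=np.arctan2(M.as_matrix()[1,0],M.as_matrix()[0,0])
    print('pos',st['position'].round(1),'hd',hd.round(4),'F',st['contact_force'].round(1),'w',st['gripper_width'].round(1),'t',st['clock'])
    dw=np.array(target)-st['position']; print('tool delta',M.inv().apply(dw).round(1))
    if yaw is not None:
        Rt=R.from_matrix(np.array([[np.cos(yaw),np.sin(yaw),0],[np.sin(yaw),-np.cos(yaw),0],[0,0,-1.]]))
        print('rotvec',(M.inv()*Rt).as_rotvec().round(4))
E
python3 - <<'E'
from h import *
im,d,c=load('top0')
ks=[(395,264.4),(420.5,259.1),(369.5,269.9)]
P=plane(c,ks,42);print(P.round(1)); v=P[2]-P[1]; print('timer y heading',np.degrees(np.arctan2(v[1],v[0])))
for nm,(x0,y0,x1,y1),z in (('upper',(125,215,180,295),22),('lower',(240,170,305,265),80)):
    uv=np.array([(x,y) for x in range(x0,x1) for y in range(y0,y1)])
    p=dpts(c,uv,d[uv[:,1],uv[:,0]]); k=abs(p[:,2]-z)<4; q=p[k]
    r=cv2.minAreaRect(q[:,:2].astype(np.float32)); print(nm,k.sum(),q.mean(0).round(1),r)
print('holes',plane(c,[(120+148/4,170+275/4),(120+116/4,170+422/4)],22).round(1))
print('dowels',plane(c,[(120+597/4,170+108/4),(120+601/4,170+266/4)],94).round(1))
go([480,-270,330])
E
```

```text
[[ 503.5 -250.3   42. ]
 [ 516.5 -307.2   42. ]
 [ 490.1 -193.9   42. ]]
timer y heading 103.11819063123424
upper 1297 [512.7 290.9  22.2] ((515.79541015625, 291.7688903808594), (72.16952514648438, 137.96241760253906), 79.69528198242188)
lower 1384 [604.   28.5  79.9] ((607.2037353515625, 28.45160675048828), (138.4206085205078, 67.60250091552734), 3.060370683670044)
holes [[548.1 285.2  22. ]
 [464.5 300.3  22. ]]
dowels [[638.8  27.9  94. ]
 [554.8  23.2  94. ]]Traceback (most recent call last):
  File "<stdin>", line 11, in <module>
  File "h.py", line 33, in go
    print('pos',st['position'].round(1),'hd',hd.round(4),'F',st['contact_force'].round(1),'w',st['gripper_width'].round(1),'t',st['clock'])
                                                                                              ^^^^^^^^^^^^^^^^^^^^^^^^^
AttributeError: 'float' object has no attribute 'round'
```

Emit:
drive_tool --moves '[[[0,0,0,-0.05,0,0,0],[0,0,0,-0.05,0,0,0],[0,-0.02,0.012,-0.01,0,0,0]]]'

```text
clock: 0.45
position: [178.4, -584.9, 337.8]
ee_rot: [-0.131, 0.991, 0.007, -0.002]
contact_force: [0.6, -0.7, -0.2]
gripper_width: 44.1
```

Emit:
drive_tool --moves '[[[0,-0.037,0.024,0,0,0,0],[0,-0.037,0.024,0,0,0,0],[0,-0.037,0.024,0,0,0,0],[0,-0.037,0.024,0,0,0,0],[0,-0.037,0.024,0,0,0,0],[0,-0.037,0.024,0,0,0,0],[0,-0.037,0.024,0.02,0,0,0],[0,-0.037,0.024,0.02,0,0,0],[0,-0.037,0.024,0.03,0,0,0],[0,-0.037,0.024,0.04,0,0,0],[0,0,0,0,0,0,0],[0,0,0,0,0,0,0]]]'

```text
clock: 1.65
position: [476.4, -252.4, 238.3]
ee_rot: [-0.131, 0.991, 0.005, -0.0]
contact_force: [0.5, -0.7, 0.4]
gripper_width: 0.2
```

```bash
sed -i "s/st\['gripper_width'\].round(1)/round(float(st['gripper_width']),1)/" h.py
python3 - <<'E'
from h import *
shot('wrist','w1.png'); go([503.5,-250.3,60],np.radians(193.1))
E
```

```text
pos [ 476.  -252.4  237.8] hd -2.8808 F [-0.4  0.2 -0.4] w 0.0 t 1.7
tool delta [-27.1  -7.  177.8]
rotvec [0.011  0.0001 0.0322]
```

View pics/w1.png

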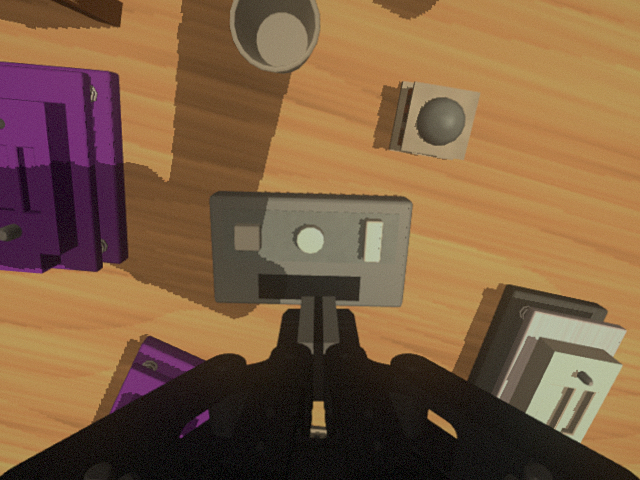

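```bash
python3 - <<'E'
from h import *
im,d,c=load('w1')
roi=im[195:275,215:405]; g=cv2.cvtColor(roi,cv2.COLOR_RGB2HSV)
uv=np.array([(x,y) for x in range(215,405) for y in range(195,270)])
p=dpts(c,uv,d[uv[:,1],uv[:,0]]); k=(p[:,2]>37); print('box z',np.median(p[:,2]))
m=np.zeros(d.shape,np.uint8); m[uv[k,1],uv[k,0]]=1
n,l,s,ce=cv2.connectedComponentsWithStats(m)
for i in range(1,n):
    if s[i,4]>100: print(s[i],ce[i],plane(c,[ce[i]],42).round(1), np.median(p[:,2][l[uv[:,1],uv[:,0]]==i]))
E
```

```text
box z 29.995486396931284
[362 220  21  42 722] [372.1232687 240.8365651] [[ 490.8 -194.3   42. ]] 41.406914878469536
[235 225  26  27 629] [247.30047695 237.86804452] [[ 517.2 -305.5   42. ]] 41.431738356743324
[296 227  28  27 592] [309.58445946 239.81081081] [[ 504.5 -250.    42. ]] 41.38888937483716
```

Emit:
drive_tool --moves '[[[0,-0.014,-0.004,0.04,0.011,0,0.032],[0,-0.014,-0.003,0.045,0,0,0],[0,0,0,0.045,0,0,0],[0,0,0,0.04,0,0,0],[0,0,0,0,0,0,0]]]'

```text
clock: 2.2
position: [510.1, -259.5, 71.9]
ee_rot: [-0.11, 0.994, -0.004, 0.009]
contact_force: [-0.6, 0.6, 0.6]
gripper_width: 0.1
```

```bash
python3 - <<'E'
from h import *
go([504,-250,50],np.radians(193.1))
E
```

```text
pos [ 510.1 -259.5   71.9] hd -2.9212 F [-0.6  0.6  0.6] w 0.1 t 2.2
tool delta [ 4.2 10.8 21.7]
rotvec [-0.0106  0.0169 -0.0083]
```

Emit:
drive_tool --moves '[[[0,0.004,0.011,0.01,-0.01,0.017,-0.008],[0,0,0,0.008,0,0,0],[0,0,0,0,0,0,0]]]'

```text
clock: 2.5
position: [506.2, -251.7, 58.1]
ee_rot: [-0.113, 0.994, -0.002, 0.003]
contact_force: [0.9, -0.1, 0.6]
gripper_width: 0.2
```

```bash
python3 - <<'E'
from h import *
go([504,-250,36],np.radians(193.1))
E
```

```text
pos [ 506.2 -251.7   58.1] hd -2.9143 F [ 0.9 -0.1  0.6] w 0.2 t 2.5
tool delta [ 1.9  2.3 22.1]
rotvec [-0.0046  0.0063 -0.0013]
```

Emit:
drive_tool --moves '[[[0,0.002,0.002,0.008,-0.005,0.006,0],[0,0,0,0.006,0,0,0],[0,0,0,0.004,0,0,0],[0,0,0,0.004,0,0,0]]]'

```text
clock: 2.9
position: [506.6, -250.8, 39.3]
ee_rot: [-0.114, 0.993, -0.001, 0.004]
contact_force: [-1.6, 0.5, 3.7]
gripper_width: 0.4
```

Emit:
drive_tool --moves '[[[0,0,0,0.004,0,0,0],[0,0,0,0.003,0,0,0]]]'

```text
clock: 3.1
position: [506.8, -250.9, 35.6]
ee_rot: [-0.115, 0.993, -0.002, 0.003]
contact_force: [-10.2, 8.1, 34.5]
gripper_width: 0.2
```

Emit:
drive_tool --moves '[[[0,0,0,-0.012,0,0,0],[0,0,0,-0.012,0,0,0],[0,0,0,0,0,0,0]]]'

```text
clock: 3.4
position: [507.9, -251.0, 61.7]
ee_rot: [-0.115, 0.993, -0.002, 0.005]
contact_force: [0.9, 0.2, -0.4]
gripper_width: 0.2
```

```bash
python3 - <<'E'
from h import *
go([516.5,-306.4,48],np.radians(193.1))
E
```

```text
pos [ 507.9 -251.    61.7] hd -2.9101 F [ 0.9  0.2 -0.4] w 0.2 t 3.4
tool delta [  4.5 -55.8  14. ]
rotvec [-0.006   0.0093  0.0029]
```

Emit:
drive_tool --moves '[[[0,0.002,-0.028,0,-0.006,0.009,0.003],[0,0.002,-0.028,0,0,0,0],[0,0,0,0,0,0,0]]]'

```text
clock: 3.7
position: [516.8, -306.9, 60.6]
ee_rot: [-0.115, 0.993, 0.001, -0.0]
contact_force: [-0.4, 0.5, 0.4]
gripper_width: 0.2
```

```bash
python3 - <<'E'
from h import *
go([516.5,-306.4,48],np.radians(193.1))
E
```

```text
pos [ 516.8 -306.9   60.6] hd -2.9114 F [-0.4  0.5  0.4] w 0.2 t 3.7
tool delta [ 0.2  0.6 12.6]
rotvec [ 0.0012 -0.0004  0.0015]
```

Emit:
drive_tool --moves '[[[0,0,0,0.008,0,0,0],[0,0,0,0.006,0,0,0],[0,0,0,0.004,0,0,0],[0,0,0,0.004,0,0,0],[0,0,0,0.003,0,0,0]]]'

```text
clock: 4.2
position: [516.0, -306.4, 35.7]
ee_rot: [-0.116, 0.993, -0.0, -0.002]
contact_force: [-8.8, 5.2, 31.8]
gripper_width: 0.1
```

Emit:
drive_tool --moves '[[[0,0,0,-0.012,0,0,0],[0,0,0,-0.012,0,0,0],[0,0,0.03,0,0,0,0],[0,0,0.03,0,0,0,0],[0,0,0.027,0,0,0,0],[0,0,0.027,0,0,0,0],[0,0,0,0,0,0,0]]]'

```text
clock: 4.9
position: [488.6, -189.8, 61.3]
ee_rot: [-0.116, 0.993, 0.0, -0.001]
contact_force: [0.8, 0.3, 0.0]
gripper_width: -0.0
```

```bash
python3 - <<'E'
from h import *
go([490.5,-194.1,48],np.radians(193.1))
E
```

```text
pos [ 488.6 -189.8   61.3] hd -2.9081 F [0.8 0.3 0. ] w -0.0 t 4.9
tool delta [-0.9 -4.7 13.3]
rotvec [ 0.0007 -0.0018  0.0048]
```

Emit:
drive_tool --moves '[[[0,-0.001,-0.005,0.006,0,0,0],[0,0,0,0.008,0,0,0],[0,0,0,0.004,0,0,0],[0,0,0,0.004,0,0,0],[0,0,0,0.003,0,0,0]]]'

```text
clock: 5.4
position: [492.0, -195.5, 35.6]
ee_rot: [-0.116, 0.993, 0.0, -0.001]
contact_force: [-7.8, 11.2, 33.8]
gripper_width: -0.1
```

Emit:
drive_tool --moves '[[[1,0,0,-0.015,0,0,0],[1,0,0,-0.04,0,0,0.1],[1,0,0,-0.05,0,0,0.1],[1,0,0,-0.05,0,0,0.1],[1,0,0,-0.05,0,0,0.1],[1,0.01,0.043,0,0,0,0],[1,0.01,0.043,0,0,0,0],[1,0.01,0.043,0,0,0,0],[1,0.01,0.043,0,0,0,0],[1,0.01,0.043,0,0,0,0],[1,0.01,0.043,0,0,0,0],[1,0.01,0.043,0,0,0,0],[1,0.01,0.043,0,0,0,0],[1,0.01,0.043,0,0,0,0],[1,0.01,0.043,0,0,0,0],[1,0.01,0.043,0,0,0,0],[1,0,0,0,0,0,0],[1,0,0,0,0,0,0]]]'

```text
clock: 7.2
position: [478.9, 300.6, 242.0]
ee_rot: [0.101, 0.995, -0.001, -0.002]
contact_force: [0.3, -0.1, -0.6]
gripper_width: 85.4
```

```bash
python3 - <<'E'
from h import *
shot('wrist','w2.png'); shot('top','top1.png'); go([506,292.7,150],np.radians(169.8))
E
```

```text
pos [479.  299.6 242.3] hd 2.9373 F [-0.2 -0.8 -0.6] w 85.7 t 7.3
tool delta [-28.1  -1.   92.2]
rotvec [-0.0021 -0.0029 -0.0263]
```

View pics/w2.png

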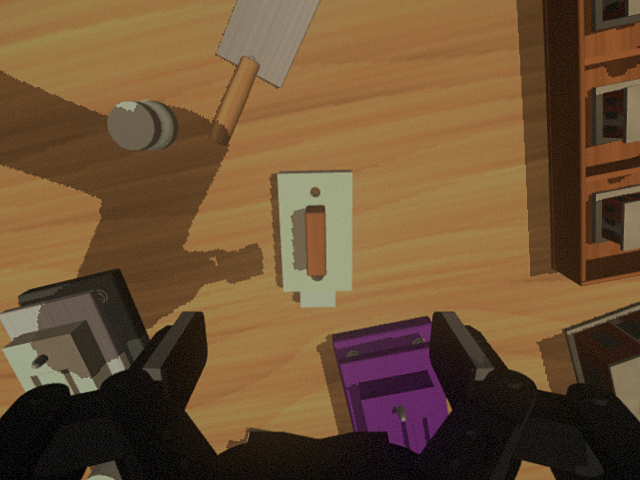

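```bash
cat > up.py <<'E'
from h import *
def rib(fn,box):
    im,d,c=load(fn); x0,y0,x1,y1=box
    uv=np.array([(x,y) for x in range(x0,x1) for y in range(y0,y1)])
    p=dpts(c,uv,d[uv[:,1],uv[:,0]])
    for nm,k,z in (('rib',(p[:,2]>50)&(p[:,2]<62),56),('block',(p[:,2]>12)&(p[:,2]<30),22)):
        m=np.zeros(d.shape,np.uint8); m[uv[k,1],uv[k,0]]=1
        m=cv2.morphologyEx(m,cv2.MORPH_OPEN,np.ones((2,2)))
        cs,_=cv2.findContours(m,cv2.RETR_EXTERNAL,cv2.CHAIN_APPROX_NONE); ct=max(cs,key=cv2.contourArea)
        q=plane(c,ct[:,0].astype(float),z); r=cv2.minAreaRect(q[:,:2].astype(np.float32)); print(fn,nm,np.round(r[0],1),np.round(r[1],1),round(r[2],2),'medz',np.median(p[k,2]))
E
python3 - <<'E'
from up import *
rib('w2',(265,160,365,315))
rib('top1',(125,215,180,295))
E
```

```text
w2 rib [507.1 293.2] [17.8 60. ] 78.71 medz 55.43571694765825
w2 block [515.7 291.7] [ 69.8 138.2] 79.85 medz 21.493330885967566
top1 rib [504.7 289.3] [20.4 58.1] 78.78 medz 55.728764294852226
top1 block [513.6 288.7] [ 73.6 137.8] 78.71 medz 22.10364976802407
```

Emit:
drive_tool --moves '[[[1,-0.015,0,0.04,-0.002,-0.003,-0.021],[1,-0.014,0,0.04,0,0,0],[1,0,0,0.04,0,0,0],[1,0,0,0.02,0,0,0],[1,0,0,0,0,0,0],[1,0,0,0,0,0,0]]]'

```text
clock: 7.9
position: [512.5, 286.7, 102.1]
ee_rot: [0.096, 0.995, 0.002, 0.003]
contact_force: [-0.4, -0.1, 0.5]
gripper_width: 85.3
```

```bash
python3 - <<'E'
from up import *
go([507,293.2,26],np.radians(169.5)); shot('wrist','w3.png')
E
```

```text
pos [512.5 286.7 102.1] hd 2.9488 F [-0.4 -0.1  0.5] w 85.3 t 7.9
tool delta [ 7.   4.9 76.1]
rotvec [ 0.0054  0.0056 -0.0096]
```

View pics/w3.png

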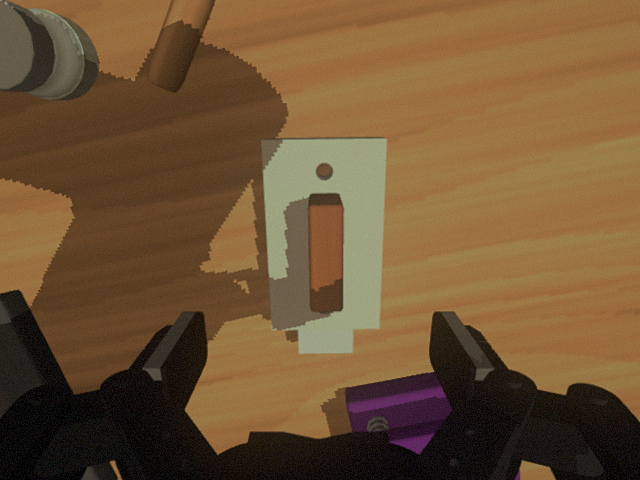

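```bash
python3 - <<'E'
from up import *
rib('w3',(255,130,395,360))
E
```

```text
w3 rib [505.9 293. ] [17.7 59.6] 80.07 medz 55.346410148261725
w3 block [515.6 291.5] [ 70.  137.8] 79.63 medz 21.48399773097529
```

Emit:
drive_tool --moves '[[[1,0.007,0.005,0.01,0.005,0.006,-0.01],[1,0,0,0.01,0,0,0],[1,0,0,0,0,0,0]]]'

```text
clock: 8.25
position: [507.8, 294.7, 85.0]
ee_rot: [0.091, 0.996, 0.003, 0.002]
contact_force: [-0.4, -1.0, -0.2]
gripper_width: 85.5
```

```bash
python3 - <<'E'
from up import *
go([507,293.2,26],np.radians(169.3))
E
```

```text
pos [507.8 294.7  85. ] hd 2.9592 F [-0.4 -1.  -0.2] w 85.5 t 8.25
tool delta [ 0.7 -2.1 58.9]
rotvec [0.0069 0.0038 0.0044]
```

Emit:
drive_tool --moves '[[[1,0.001,-0.002,0.014,0.007,0.004,0],[1,0,0,0.014,0,0,0],[1,0,0,0.014,0,0,0],[1,0,0,0.01,0,0,0],[1,0,0,0,0,0,0]]]'

```text
clock: 8.75
position: [506.2, 293.8, 29.7]
ee_rot: [0.09, 0.996, 0.0, 0.0]
contact_force: [-0.3, -0.7, 0.1]
gripper_width: 85.5
```

```bash
python3 - <<'E'
from up import *
go([506.5,293.2,26],np.radians(169.8))
E
```

```text
pos [506.2 293.8  29.7] hd 2.9608 F [-0.3 -0.7  0.1] w 85.5 t 8.75
tool delta [-0.4 -0.5  3.7]
rotvec [ 0.0002  0.0002 -0.0028]
```

Well placed and vertical. Drop 3 mm and close.

Emit:
drive_tool --moves '[[[1,0,0,0.003,0,0,0],[0,0,0,0,0,0,0],[0,0,0,0,0,0,0],[0,0,0,0,0,0,0],[0,0,0,0,0,0,0],[0,0,0,0,0,0,0],[0,0,0,0,0,0,0],[0,0,0,0,0,0,0],[0,0,0,0,0,0,0],[0,0,0,0,0,0,0]]]'

```text
clock: 9.75
position: [507.0, 294.5, 28.3]
ee_rot: [0.09, 0.996, 0.001, 0.001]
contact_force: [-0.1, 0.1, -0.4]
gripper_width: 17.1
```

```bash
python3 - <<'E'
from up import *
go([506.5,293.2,26],np.radians(169.8));shot('wrist','w4.png')
E
```

```text
pos [507.  294.5  28.3] hd 2.9611 F [-0.1  0.1 -0.4] w 17.1 t 9.75
tool delta [ 0.2 -1.4  2.2]
rotvec [ 0.0024  0.0021 -0.0025]
```

View pics/w4.png

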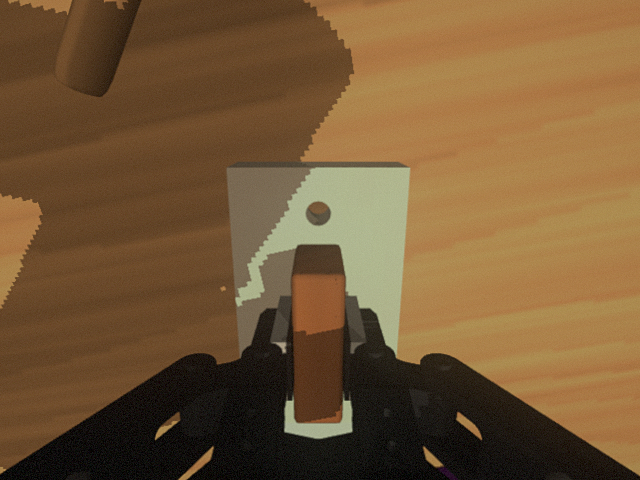

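```bash
python3 - <<'E'
from up import *
im,d,c=load('w4')
r=im[195:232,298:340]; print()
g=cv2.cvtColor(r,cv2.COLOR_RGB2GRAY)
m=(g<130).astype(np.uint8)
n,l,s,ce=cv2.connectedComponentsWithStats(m)
for i in range(1,n):
  if s[i,4]>40:
    print(s[i],ce[i]+[298,195])
hc=(318.3,213)
z=np.load('pics/w4.npz'); M=R.from_quat(z['q'])
P=plane(c,[hc],22)[0]; print(P, 'tool',M.inv().apply(P-z['pos']).round(2))
# back edge corners
for uv in [(227,167),(409,167)]:
    P=plane(c,[uv],22)[0]; print('corner tool',M.inv().apply(P-z['pos']).round(2))
cv2.imwrite('pics/c4.png',cv2.resize(im[150:300,215:425,::-1],None,fx=3,fy=3))
E
```

```text
[  8   6  25  25 464] [317.83189655 213.125     ]
[465.47324376 302.75723492  22.        ] tool [42.3   0.67  6.17]
corner tool [ 60.24 -33.94   6.05]
corner tool [60.18 35.12  6.21]
```

View pics/c4.png

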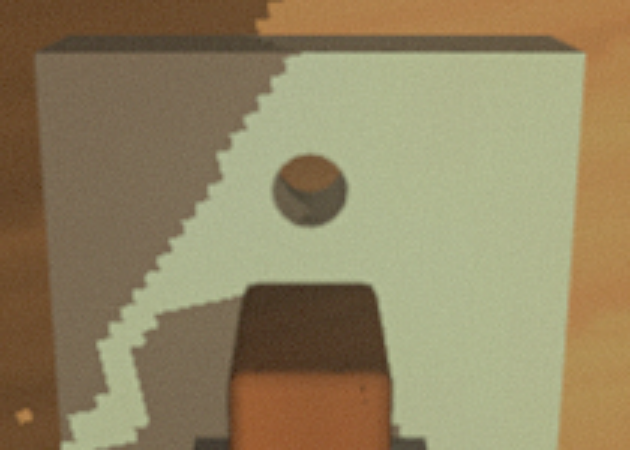

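Emit:
drive_tool --moves '[[[0,0,0,-0.01,0,0,0],[0,0,0,-0.02,0,0,0],[0,0,0,0,0,0,0]]]'

```text
clock: 10.1
position: [505.8, 293.6, 58.2]
ee_rot: [0.09, 0.996, -0.0, -0.0]
contact_force: [-0.5, 0.8, -3.3]
gripper_width: 17.2
```

Emit:
drive_tool --moves '[[[0,0,0,-0.045,0,0,-0.059],[0,0,0,-0.05,0,0,-0.059],[0,0,0,-0.05,0,0,-0.059],[0,0,0,-0.045,0,0,-0.059],[0,-0.021,-0.035,0,0,0,0],[0,-0.021,-0.035,0,0,0,0],[0,-0.021,-0.035,0,0,0,0],[0,-0.021,-0.035,0,0,0,0],[0,-0.021,-0.035,0,0,0,0],[0,-0.021,-0.035,0,0,0,0],[0,-0.021,-0.035,0,0,0,0],[0,-0.021,-0.035,0,0,0,0],[0,0,0,0,0,0,0],[0,0,0,0,0,0,0]]]'

```text
clock: 11.5
position: [692.0, 14.8, 239.4]
ee_rot: [-0.032, 0.999, -0.0, -0.011]
contact_force: [-0.6, 0.1, -3.6]
gripper_width: 17.0
```

```bash
python3 - <<'E'
from up import *
go([690,26,250],np.radians(183.2));shot('wrist','w5.png')
E
```

```text
pos [692.   14.8 239.4] hd -3.0773 F [-0.6  0.1 -3.6] w 17.0 t 11.5
tool delta [  1.5  11.3 -10.5]
rotvec [ 0.0001 -0.0226  0.0084]
```

View pics/w5.png

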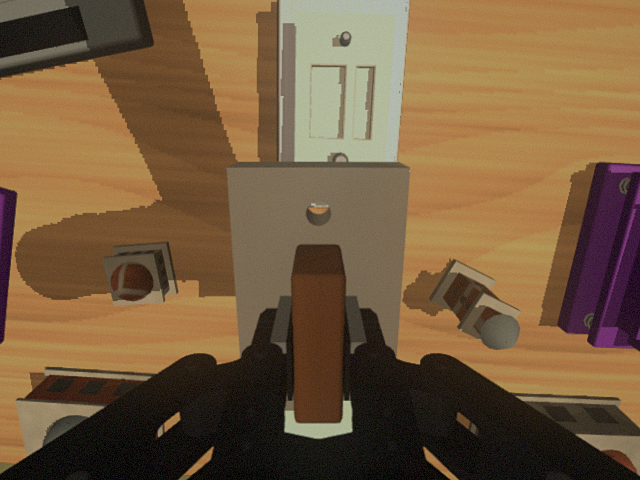

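Emit:
drive_tool --moves '[[[0,-0.012,0.006,0,0,-0.022,0.008],[0,-0.008,0.004,0,0,0,0],[0,0,0,0,0,0,0],[0,0,0,0,0,0,0]]]'

```text
clock: 11.95
position: [711.4, 31.2, 238.6]
ee_rot: [-0.03, 1.0, 0.0, -0.0]
contact_force: [0.4, 0.6, -3.2]
gripper_width: 17.1
```

```bash
python3 - <<'E'
from up import *
go([690,26,250],np.radians(183.2));im,d,c=shot('wrist','w6.png')
cv2.imwrite('pics/c6.png',cv2.resize(im[0:170,240:440,::-1],None,fx=3.5,fy=3.5,interpolation=cv2.INTER_CUBIC))
E
```

```text
pos [711.4  31.2 238.6] hd -3.0807 F [ 0.4  0.6 -3.2] w 17.1 t 11.95
tool delta [ 21.6  -3.9 -11.4]
rotvec [ 0.0006 -0.0001  0.005 ]
```

View pics/c6.png

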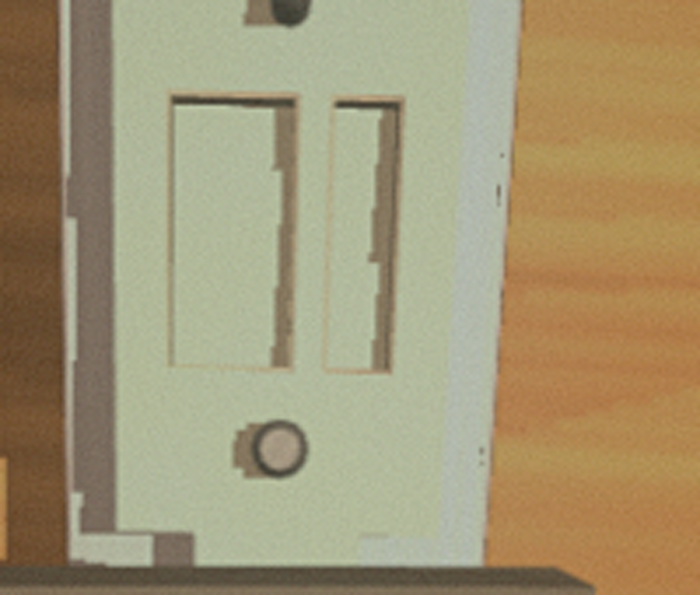

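```bash
python3 - <<'E'
from up import *
im,d,c=load('w5')
cv2.imwrite('pics/c5.png',cv2.resize(im[20:170,300:400,::-1],None,fx=4,fy=4,interpolation=cv2.INTER_CUBIC))
def dow(fn,x0,y0,x1,y1):
    im,d,c=load(fn)
    uv=np.array([(x,y) for x in range(x0,x1) for y in range(y0,y1)]);p=dpts(c,uv,d[uv[:,1],uv[:,0]])
    k=p[:,2]>91; print(fn,k.sum(),uv[k].mean(0),plane(c,[uv[k].mean(0)],94).round(2),'z',np.percentile(p[k,2],90), 'face z',np.percentile(p[:,2],[20,50]).round(1))
dow('w5',330,25,365,55); dow('w6',300,110,345,145)
# face edges
for fn in('w5','w6'):
    im,d,c=load(fn)
    uv=np.array([(x,y) for x in range(260,420) for y in range(0,158)]);p=dpts(c,uv,d[uv[:,1],uv[:,0]])
    k=abs(p[:,2]-80)<3;q=p[k]
    L=[];Rr=[]
    for v in range(5,140,3):
        kk=k&(uv[:,1]==v); 
        if kk.sum()>60:
            L.append(plane(c,[(uv[kk,0].min()-.5,v)],80)[0,:2]);Rr.append(plane(c,[(uv[kk,0].max()+.5,v)],80)[0,:2])
    for E in(L,Rr):
        E=np.array(E).astype(np.float32); l=cv2.fitLine(E,cv2.DIST_HUBER,0,.01,.01).ravel(); s=l[1]/l[0]; print(fn,len(E),'heading',np.degrees(np.arctan(s)).round(2),'y@597',(l[3]+s*(597-l[2])).round(2))
E
```

```text
w5 77 [345.42857143  36.38961039] [[556.01  25.5   94.  ]] z 94.45160243304505 face z [79.1 79.8]
w6 173 [319.06358382 128.0982659 ] [[639.62  28.41  94.  ]] z 94.49958972098548 face z [79.1 79.7]
w5 18 heading 2.24 y@597 -7.49
w5 18 heading 1.58 y@597 61.96
w6 19 heading 2.57 y@597 -7.64
w6 19 heading 1.82 y@597 62.11
```

View pics/c5.png

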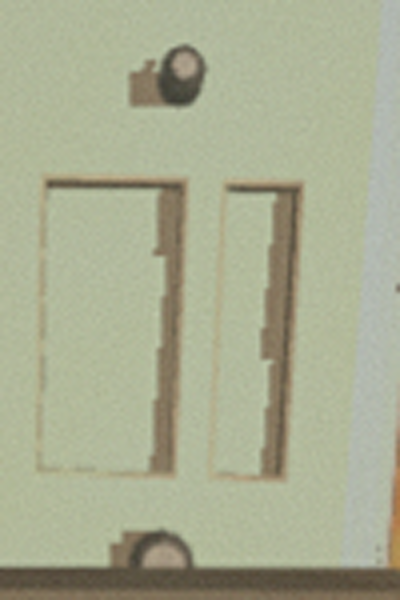

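Emit:
drive_tool --moves '[[[0,0.03,0.001,0,0,0,0.012],[0,0.03,0,0,0,0,0.013],[0,0.03,0,0.01,0,0,0],[0,0.023,0,0.02,0,0,0],[0,0,0,0.025,0,0,0],[0,0,0,0.025,0,0,0],[0,0,0,0.01,0,0,0],[0,0,0,0,0,0,0],[0,0,0,0,0,0,0]]]'

```text
clock: 12.9
position: [594.9, 29.1, 150.7]
ee_rot: [-0.02, 1.0, 0.001, 0.005]
contact_force: [0.7, 0.3, -2.8]
gripper_width: 16.9
```

```bash
python3 - <<'E'
from up import *
go([598,26.5,128],np.radians(182.05))
E
```

```text
pos [594.9  29.1 150.7] hd -3.1022 F [ 0.7  0.3 -2.8] w 16.9 t 12.9
tool delta [-2.7 -2.8 22.7]
rotvec [0.0019 0.0095 0.0036]
```

Emit:
drive_tool --moves '[[[0,-0.003,-0.003,0.01,0.002,0.01,0.004],[0,0,0,0.008,0,0,0],[0,0,0,0,0,0,0]]]'

```text
clock: 13.2
position: [600.8, 26.5, 134.1]
ee_rot: [-0.018, 1.0, 0.0, 0.002]
contact_force: [-0.6, 0.2, -4.6]
gripper_width: 17.3
```

```bash
python3 - <<'E'
from up import *
go([598,26.5,128],np.radians(182.05)); im,d,c=shot('wrist','w7.png'); shot('scene','s7.png')
cv2.imwrite('pics/c7.png',cv2.resize(im[100:300,200:440,::-1],None,fx=3,fy=3,interpolation=cv2.INTER_CUBIC))
E
```

```text
pos [600.8  26.5 134.1] hd -3.1063 F [-0.6  0.2 -4.6] w 17.3 t 13.2
tool delta [2.9 0.1 6.1]
rotvec [ 0.0007  0.0044 -0.0005]
```

View pics/c7.png

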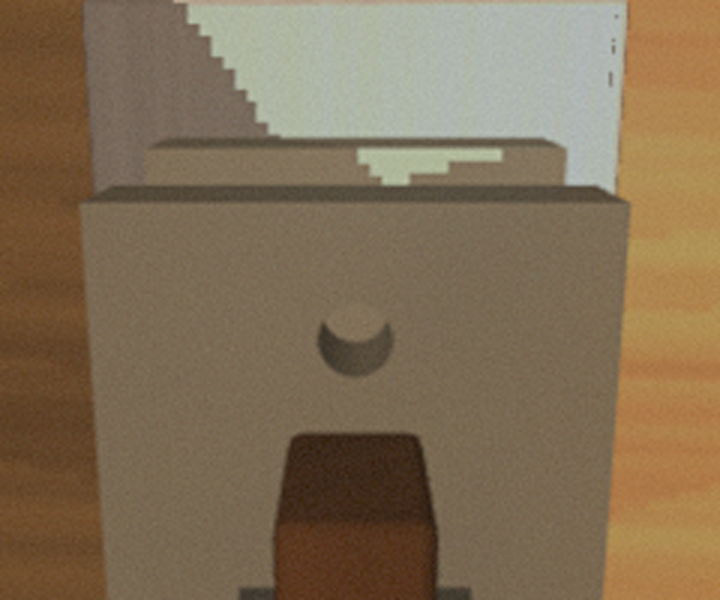

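```bash
python3 - <<'E'
from up import *
im,d,c=load('w7')
f=lambda u,v:(200+u/3-.33,100+v/3-.33)
L=plane(c,[f(146,148),f(566,149)],80);U=plane(c,[f(82,202),f(629,204)],134.1-6.1)
for n,p in(('L',L),('U',U)): print(n,p.round(1).tolist(),p.mean(0).round(2))
E
```

```text
L [[538.8, -9.5, 80.0], [536.5, 59.7, 80.0]] [537.67  25.1   80.  ]
U [[541.9, -9.5, 128.0], [539.8, 59.6, 128.0]] [540.87  25.04 128.  ]
```

Emit:
drive_tool --moves '[[[0,0.003,0,0.004,0.001,0.004,0],[0,0,0,0,0,0,0]]]'

```text
clock: 13.5
position: [598.4, 26.4, 131.2]
ee_rot: [-0.018, 1.0, -0.0, 0.001]
contact_force: [0.2, -0.2, -2.7]
gripper_width: 16.7
```

```bash
python3 - <<'E'
from up import *
go([597.8,26.5,122],np.radians(182.05))
E
```

```text
pos [598.4  26.4 131.2] hd -3.1059 F [ 0.2 -0.2 -2.7] w 16.7 t 13.5
tool delta [0.6 0.1 9.2]
rotvec [-0.0003  0.0024 -0.0001]
```

Aligned within 1 mm. Descend in small steps.

Emit:
drive_tool --moves '[[[0,0.0006,0,0.004,0,0.002,0],[0,0,0,0.003,0,0,0],[0,0,0,0.003,0,0,0]]]'

```text
clock: 13.8
position: [598.1, 26.6, 121.3]
ee_rot: [-0.018, 1.0, 0.0, 0.001]
contact_force: [0.6, -0.0, -2.3]
gripper_width: 17.2
```

```bash
python3 - <<'E'
from up import *
go([597.8,26.5,108],np.radians(182.05))
E
```

```text
pos [598.1  26.6 121.3] hd -3.1055 F [ 0.6 -0.  -2.3] w 17.2 t 13.8
tool delta [ 0.4 -0.1 13.3]
rotvec [0.     0.0022 0.0003]
```

Emit:
drive_tool --moves '[[[0,0.0003,0,0.003,0,0.001,0],[0,0,0,0.003,0,0,0]]]'

```text
clock: 14.0
position: [597.7, 26.6, 114.7]
ee_rot: [-0.018, 1.0, -0.0, 0.0]
contact_force: [0.2, -0.1, -3.1]
gripper_width: 17.2
```

Emit:
drive_tool --moves '[[[0,0,0,0.003,0,0,0],[0,0,0,0.002,0,0,0],[0,0,0,0.001,0,0,0]]]'

```text
clock: 14.3
position: [597.6, 26.5, 108.0]
ee_rot: [-0.018, 1.0, -0.0, 0.0]
contact_force: [-2.2, 0.6, 2.3]
gripper_width: 17.0
```

```bash
python3 - <<'E'
from up import *
im,d,c=shot('scene','s8.png')
im2,_,_=shot('wrist','w8.png')
a=cv2.resize(im[240:360,255:395,::-1],(700,600),interpolation=cv2.INTER_CUBIC); cv2.imwrite('pics/c8.png',a)
go([597.8,26.5,100],np.radians(182.05))
E
```

```text
pos [597.8  26.5 108.3] hd -3.1054 F [-0.1 -0.8 -2.7] w 16.9 t 14.4
tool delta [ 0.  -0.   8.3]
rotvec [-0.0002  0.0009  0.0004]
```

View pics/c8.png

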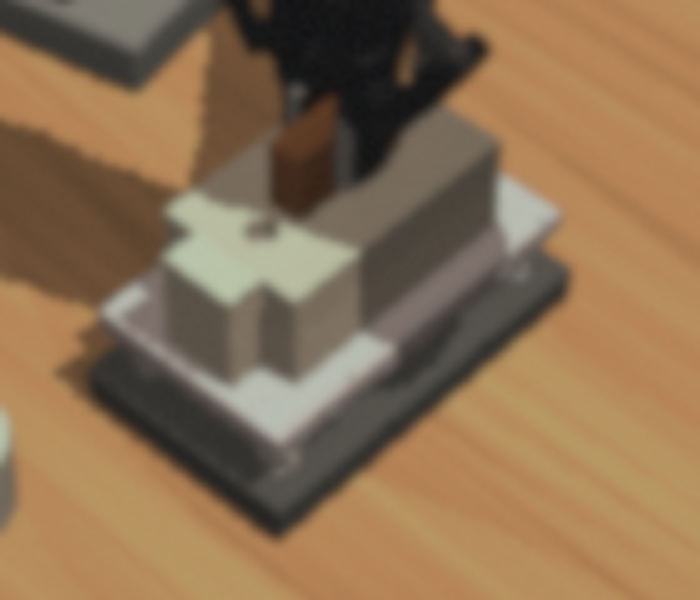

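View pics/w8.png

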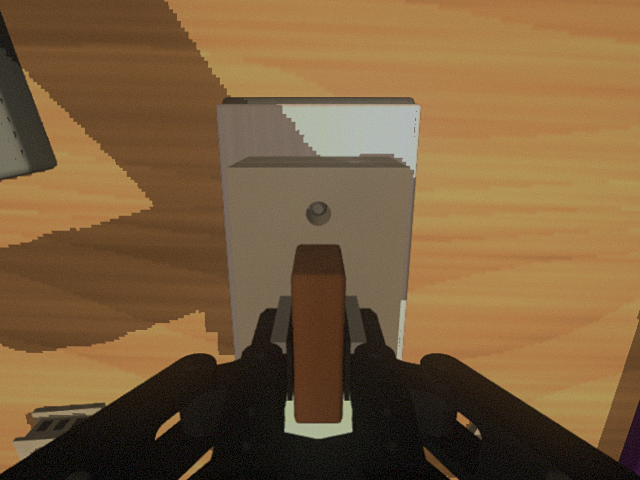

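Emit:
drive_tool --moves '[[[0,0,0,0.002,0,0,0],[0,0,0,0.002,0,0,0],[0,0,0,0.002,0,0,0]]]'

```text
clock: 14.7
position: [597.9, 26.6, 104.8]
ee_rot: [-0.018, 1.0, -0.0, 0.001]
contact_force: [-3.4, 0.7, 6.2]
gripper_width: 17.1
```

Emit:
drive_tool --moves '[[[0,0,0,0.003,0,0,0],[0,0,0,0.003,0,0,0],[0,0,0,0.003,0,0,0]]]'

```text
clock: 15.0
position: [598.0, 26.5, 99.7]
ee_rot: [-0.019, 1.0, -0.0, 0.002]
contact_force: [-6.1, 0.9, 10.9]
gripper_width: 17.2
```

```bash
python3 - <<'E'
from up import *
im,d,c=shot('wrist','w9.png'); im2,d2,c2=shot('top','t9.png')
go([597.8,26.5,100],np.radians(182.05))
def zz(d,c,x0,y0,x1,y1):
    uv=np.array([(x,y) for x in range(x0,x1) for y in range(y0,y1)]);p=dpts(c,uv,d[uv[:,1],uv[:,0]]);return np.median(p[:,2]).round(2)
for fn in('w8','w9'):
    im,d,c=load(fn); print(fn,'upper',zz(d,c,240,190,285,260),zz(d,c,350,190,400,260),'platen',zz(d,c,250,115,390,140))
im,d,c=load('w5');print('platen before',zz(d,c,394,10,402,120))
im,d,c=load('w9');cv2.imwrite('pics/c9.png',cv2.resize(im[80:300,200:440,::-1],None,fx=2.7,fy=2.7))
im0,d0,c0=load('top0');im9,d9,c9=load('t9')
print('moved px:',[(i,j) for i,j in np.argwhere(cv2.blur((abs(d0-d9)>8).astype(np.float32),(9,9))>.8)[::150]])
E
```

```text
pos [598.   26.6  99.7] hd -3.1041 F [-5.6  1.2 10.6] w 16.9 t 15.1
tool delta [ 0.2 -0.1 -0.3]
rotvec [-0.0009  0.0039  0.0017]
w8 upper 101.57 101.61 platen 53.56
w9 upper 93.03 93.04 platen 45.04
platen before 53.59
moved px: [(np.int64(166), np.int64(249)), (np.int64(172), np.int64(246)), (np.int64(176), np.int64(239)), (np.int64(179), np.int64(252)), (np.int64(182), np.int64(239)), (np.int64(184), np.int64(261)), (np.int64(186), np.int64(264)), (np.int64(188), np.int64(251)), (np.int64(190), np.int64(223)), (np.int64(191), np.int64(279)), (np.int64(193), np.int64(213)), (np.int64(194), np.int64(253)), (np.int64(196), np.int64(176)), (np.int64(197), np.int64(208)), (np.int64(198), np.int64(236)), (np.int64(199), np.int64(261)), (np.int64(200), np.int64(283)), (np.int64(202), np.int64(168)), (np.int64(203), np.int64(181)), (np.int64(204), np.int64(190)), (np.int64(205), np.int64(196)), (np.int64(206), np.int64(198)), (np.int64(207), np.int64(191)), (np.int64(208), np.int64(180)), (np.int64(209), np.int64(165)), (np.int64(210), np.int64(147)), (np.int64(211), np.int64(126)), (np.in
[... 6233 characters left out ...]
(np.int64(471), np.int64(243)), (np.int64(471), np.int64(614)), (np.int64(472), np.int64(198)), (np.int64(472), np.int64(566)), (np.int64(473), np.int64(146)), (np.int64(473), np.int64(296)), (np.int64(474), np.int64(87)), (np.int64(474), np.int64(237)), (np.int64(474), np.int64(599)), (np.int64(475), np.int64(171)), (np.int64(475), np.int64(530)), (np.int64(476), np.int64(98)), (np.int64(476), np.int64(248)), (np.int64(476), np.int64(604)), (np.int64(477), np.int64(168)), (np.int64(477), np.int64(373)), (np.int64(478), np.int64(68)), (np.int64(478), np.int64(218)), (np.int64(478), np.int64(549)), (np.int64(479), np.int64(108)), (np.int64(479), np.int64(258)), (np.int64(479), np.int64(587))]
```

View pics/c9.png

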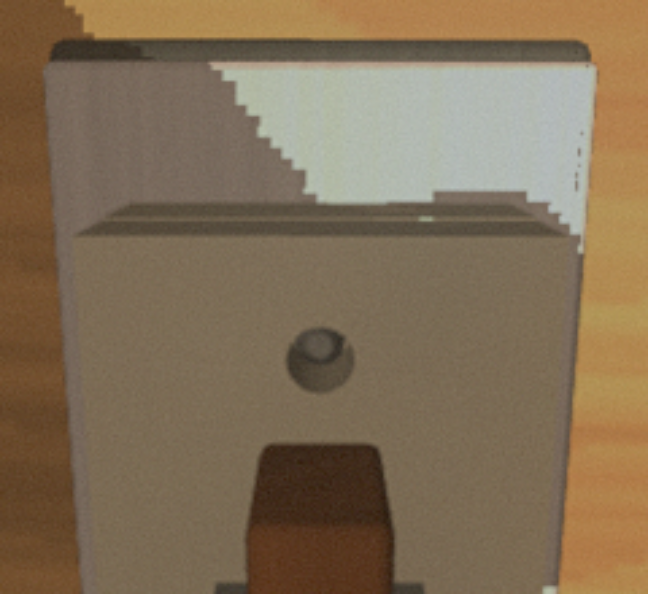

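View pics/t9.png

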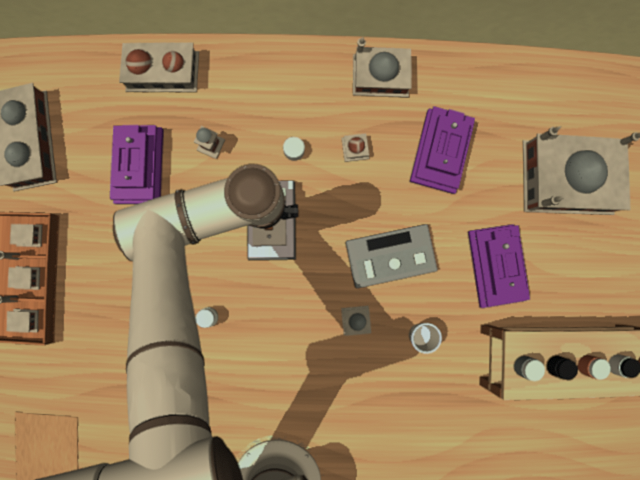

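```bash
python3 - <<'E'
from up import *
for fn in('w8','w9'):
    im,d,c=load(fn)
    for nm,bs in(('upper',[(240,175,275,330),(362,175,400,330)]),('platen',[(235,112,405,148)])):
        uv=np.array([(x,y) for b in bs for x in range(b[0],b[2]) for y in range(b[1],b[3])]);p=dpts(c,uv,d[uv[:,1],uv[:,0]])
        k=abs(p[:,2]-np.median(p[:,2]))<3;p=p[k]
        s=np.linalg.lstsq(np.c_[p[:,:2]-p[:,:2].mean(0),np.ones(len(p))],p[:,2],rcond=None)[0]; print(fn,nm,k.mean().round(2),'mrad',(s[:2]*1000).round(2),'z',s[2].round(2),'x range',p[:,0].min().round(),p[:,0].max().round())
E
```

```text
w8 upper 0.93 mrad [-3.48 -0.04] z 101.54 x range 540.0 609.0
w8 platen 1.0 mrad [-0.85  1.16] z 53.55 x range 515.0 535.0
w9 upper 0.93 mrad [-3.84  0.33] z 92.97 x range 540.0 610.0
w9 platen 1.0 mrad [1.05 1.05] z 45.03 x range 516.0 535.0
```

```bash
python3 - <<'E'
from up import *
for fn,bs in(('w4',[(240,175,275,330),(362,175,400,330)]),('w7',[(240,175,275,330),(362,175,400,330)]),('w9',[(240,175,275,330),(362,175,400,330)])):
    im,d,c=load(fn); z=np.load('pics/'+fn+'.npz'); M=R.from_quat(z['q']).as_matrix()
    uv=np.array([(x,y) for b in bs for x in range(b[0],b[2]) for y in range(b[1],b[3])]);p=dpts(c,uv,d[uv[:,1],uv[:,0]])
    k=abs(p[:,2]-np.median(p[:,2]))<3;p=p[k]
    A=np.c_[p[:,:2]-p[:,:2].mean(0),np.ones(len(p))]; s=np.linalg.lstsq(A,p[:,2],rcond=None)[0]
    q=(p-z['pos'])@M; t=np.linalg.lstsq(np.c_[q[:,:2],np.ones(len(q))],q[:,2],rcond=None)[0]
    print(fn,'world slope mrad',(s[:2]*1000).round(2),'in tool',(t[:2]*1000).round(2),'tool z axis',M[:,2].round(4))
E
```

```text
w4 world slope mrad [-3.33  1.66] in tool [-5.64  1.33] tool z axis [ 0.0025  0.002  -1.    ]
w7 world slope mrad [-1.65  0.75] in tool [-6.03 -0.11] tool z axis [ 4.4e-03  9.0e-04 -1.0e+00]
w9 world slope mrad [-3.84  0.33] in tool [-7.68 -1.38] tool z axis [ 3.9e-03 -8.0e-04 -1.0e+00]
```

```bash
python3 - <<'E'
from up import *
print(arm.job_done()); s=arm.read_state(); print(s['position'],s['contact_force'],s['gripper_width'],s['clock'])
E
```

```text
the job is handed in; nothing more can be done
None
the job is handed in; nothing more can be done
```

The job is handed in at about 15 s of the 61 s allowed, with the arm still gripping the rib and holding the mould down.

- **Keys:** I pressed round, then square, then bar, one at a time. Each went down to about z = 35.6 mm, its 6 mm travel plus contact at the stop, with 32–35 N on the fingertips, and was let up before the next.
- **Mould:** I lifted the upper half by its rib and lowered it tongue over tongue onto the dowels of the white lower half. It slid on with no sign of jamming. The upper half sits the right height above the platen to within about 0.2 mm. Its tilt matches its flat reading on the table to about 0.5 mrad, so the faces are closed.
- **Bed:** It has sunk about 8.5 mm of 16, measured from the platen depth. The hold was steady at about 11 N in the last reading.

- **Bystanders:** The last top picture shows the models, the cup and the one tub in view where they were. The arm hid the spatula's spot, so I could not check it in that picture. The depth comparison I ran for the same purpose flagged mostly the arm itself and was not conclusive.
- **Small mismatches:** The upper and lower rear edges seem to step by roughly half a millimetre, within the dowel clearance. Raw depth slopes showed about 3–4 mrad, but they showed the same on the table, so I put that down to camera calibration.

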